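Oil a retaining ring and hold it spread at its groove on an axle stub

ROBOT

A 7-joint arm with a two-finger parallel gripper is mounted at the origin on a cart in front of the work surface, level with it; the furniture and walls round the work are solid. World frame = base frame: x ahead of the robot, y to its left, z up, the work surface at z = 0. Lengths are in mm, angles in rad, forces in N, time in s.
With the tool pointing down it reaches from about 350 to 900 mm from the base axis. Payload 7.2 kg.
Tool frame: the origin (TCP) lies between the finger pads; the fingertips stand bot.nose_length ahead of it and the grasp point (between the pads) lies 8 mm behind it (bot.nose_length is the distance from the TCP to the fingertips, in mm); z points along the fingers, y is the line along which they close (so a half turn about z gives the same grasp; the last joint's range is limited). The gripper opens to 85 mm and grips with 20 to 120 N. Pads are 22 mm wide; open, the fingers measure 114 mm over their backs; the gripper's body (76 mm by 85 mm) begins 54 mm behind the grasp point. The pads swing forward as they close: fully open they stand 13 mm farther back than shut.
Start: joints at [-1.26, 0.411, -0.013, 1.596, 0.006, 1.134, -0.082], TCP at [231.138, 580.692, 242.297] pointing down, gripper open.
Joint ranges: [-2.95, 2.95], [-0.29, 1.99], [-1.47, 1.44], [0.14, 2.54], [-1.03, 4.17], [0.13, 1.85], [-2.86, 2.86]. Speed limits (rad/s): [2.39, 2.39, 3.01, 3.01, 3.14, 3.14, 3.14].

INTERFACE

Orientations are given as a 3x3 rotation matrix whose columns are the frame's x, y, z axes.
In Python, from station import state, imaging, bot gives the robot as it stands. The module is installed in compiled form; this text tells all that it offers.
- The arm moves only by the tool step_arm, never from a script. Its argument "steps" is a list of rows, each a list of 7 numbers: the shift along the world's x, y, z in m, then the turn, a rotation vector about the world's x, y, z in degrees, then the opening, from 0 (shut) to 1 (fully open). In form: [[dx, dy, dz, wx, wy, wz, jaw], ...]. A call has 1 to 5 rows; each row is the pose to reach, as a shift and turn from the pose commanded when the call began; what a row does not reach only later rows make up. A row lasts 1/12 s, in which the tool goes at most 41.7 mm and 7.16 degrees, less where a joint would pass 70% of its speed; a pose out of reach is approached as far as the arm can. A call with a gripper value outside its range is refused whole. The fingers move at their own pace and stop on an object; the grip force is fixed at half the most. Time passes only in rows, so rows that repeat a pose let the fingers close. It gives the time, the measured TCP pose, the force, the opening and the grip force at its end, in the units of the state.
- state(): the state, without advancing time (a new reading comes with each control period).
- imaging.capture(name): name is "scene" or "top" or "wrist"; returns (picture, depth): 400x640x3 uint8, blue, green, red; 400x640 float32, mm along the optical axis (not along the pixel's ray), 0 where there is no reading.
- imaging.camera_model(name): a dict with "fov_y" (degrees; the focal length in pixels is half the picture's height over the tangent of half this angle, whatever the lens; pixels are square), "cx", "cy" (the principal point, pixels), "dist" ([k1, k2, p1, p2, k3] as OpenCV has them; the pictures are not rectified), "R" (3x3) and "t" (3): a world point X has camera coordinates R X + t; the wrist camera has in their place "mount" (4x4, takes a point from camera to tool coordinates, whose origin is the TCP and whose axes are the flange's). Camera axes: x right, y down, z forward; pixel columns grow to the right and rows downward; lengths in mm; the calibration is good to about 2 mm. A picture is of the moment at which its call begins: read the wrist's pose just before it. camera_model takes no time and is no camera call.
- bot.sign_off(): hands the job in; it is judged then, once.
The state is a dict: "time_s": time; "q": joint angles; "joint_vel": joint speeds; "effort": joint torques, N m; "tcp_pos": TCP position; "eef_rot": TCP orientation; "ft_force": force on the tool from outside, world axes, zero at the start; "ft_torque": the same for the moment, N m; "finger_gap": finger opening in mm; "grip_force": force on a finger pad.
Only numpy, scipy, OpenCV 4.12 (cv2) and the standard library are available. Lean on these libraries where they do the work, as an engineer would, in place of code of your own. Each camera call takes 0.05 s, during which the arm holds its last target. There are 200 camera calls.

TASK

Pick up the ring pliers by their handles, dip the steel retaining ring that hangs on their tips well down into the open oil dish, and lift it out again. Then, squeezing the handles firmly so that the ring is spread wide, slide it level down over the upright axle stub, gently, until it lies on the washer at the foot of the shaft, at the groove. Finish there while still holding the pliers squeezed, the ring spread, centred round the shaft and not pushed hard; do not let go, and leave the dish and the other things where they are.

Things in the scene. Friction and masses are not known exactly. Their poses are not given: they have to be found in the camera images.
- pliers: Ring pliers, black handles, lying loose and level on the rest, handles' underside 50 mm above the bench; 0.2 kg, centre of mass near x = -30 mm. Origin: on the pivot axis, level with the handles' underside; +x from pivot to ring, z up, y across the handles. Handles: x = -30 to -110 mm, 20 mm tall (z = 0 to 20 mm), 10 mm thick. The tips bend down and carry the ring 34 mm below the origin.
- grip (a point): Point midway between the handles, 50 mm behind the pivot, at half their height (60 mm above the bench at first): grip here from above, fingers closing across (pliers' y). Over the handles' outer faces here: 54 mm relaxed; 36 mm squeezed home, when they are parallel.
- ring_centre (a point): Centre of the open steel retaining ring (spread), at mid thickness, fixed in the pliers' frame at x = 77, y = 0, z = -34 mm. Ring 4 mm thick, level, stays on the tips. Fully spread: bore 43 mm, outside 54 mm, two 12 mm eyes toward the pliers (farthest point 31 mm from the centre). Relaxed: bore only about 32 mm across, does not pass the shaft.
- spread (a joint): How far each handle is squeezed: 0 = relaxed (ring closed), 0.18 rad = stop (ring fully spread). A spring returns it to 0: at the grip point about 8 N a handle to begin, 16 N to reach the stop, so a firm grip of 30 N or more squeezes it home.
- rest: Fixed tool rest on the bench, a plate 150 x 80 x 6 mm with two upright saddles, 12 mm thick and 50 mm high (small lips to 55 mm), under the pivot and under the handle ends; free on both sides between them. Origin: on the bench below the pliers' pivot; x and y as the pliers'.
- dish: Round open metal oil dish (only a film of oil in it), loose, 0.4 kg; 100 mm across the rim, 30 mm high, inside about 90 mm across, floor 4 mm thick. Origin: centre of the underside, z up.
- stub: Axle stub standing upright on a fixed round bearing housing (flange 90 mm across, 84 mm high in all). Origin: centre of the underside, on the shaft axis, z up.
- seat (a point): Centre of the washer's upper face, on the shaft axis, 56 mm above the bench. The washer is 60 mm across. Directly above it is the groove (30 mm across, 8 mm high), then the shaft, 36 mm across, up to 24 mm above this point and bevelled to 29 mm across at its end, 28 mm above this point.
- loupe: Black loupe, 37 x 37 x 30 mm, loose bystander; origin under its centre.
- weight: Small brass-coloured weight, 30 x 30 x 26 mm, loose bystander; origin under its centre.
- solder_reel: Reel, 60 x 60 x 45 mm, standing fixed on the bench; origin under its centre.
- film_tape: Roll of tape lying flat, 72 x 72 x 20 mm, standing fixed on the bench; origin under its centre.
- side_cutters: Side cutters lying flat, 47 x 132 x 14 mm, standing fixed on the bench; origin under the centre.

How it is judged:
By the outcome, as a careful person would: the job done as asked, in the order asked, and still so for the second after the job is handed in, while the arm keeps its last pose, push and grip.
It also fails if it takes over 45 s, if anything falls off the work surface, if the arm or the gripper's body presses on something with over 40 N, if the wrist force passes 120 N, or if a joint passes its speed limit or range.

## Working session

There is one attempt and no reset: what is moved stays moved. The work goes in short steps, Python scripts to look and compute and a tool call to move; the robot and the scene stay as the last step left them, time stands still between calls to the robot, and variables do not carry over. Pictures are saved under pics/ and viewed, at most 13 in all, crops included, and the job is handed in when it is done.

Besides the shell and the picture viewer there is one more tool, called after ">>>" as name(argument=value, ...), one argument or row to a line, values as JSON. step_arm: Moves the arm, as the interface text tells. Its arguments: {"type":"object","properties":{"steps":{"type":"array","items":{"type":"array","items":{"type":"number"}}}},"required":["steps"]}

```bash
mkdir -p pics
cat > h.py <<'E'
import numpy as np, cv2
from station import state, imaging, bot
def K(m): 
    f=200/np.tan(np.radians(m["fov_y"]/2)); return np.array([[f,0,m["cx"]],[0,f,m["cy"]],[0,0,1.]])
def pose(m,s=None):
    if "R" in m: return np.array(m["R"]),np.array(m["t"]).reshape(3)
    T=np.eye(4);T[:3,:3]=s["eef_rot"];T[:3,3]=s["tcp_pos"]
    T=np.linalg.inv(T@np.array(m["mount"])); return T[:3,:3],T[:3,3]
def cloud(name):
    s=state(); im,d=imaging.capture(name); m=imaging.camera_model(name)
    R,t=pose(m,s); v,u=np.mgrid[0:400,0:640]
    p=cv2.undistortPoints(np.stack([u,v],-1).reshape(-1,1,2).astype(np.float64),K(m),np.array(m["dist"],float)).reshape(400,640,2)
    c=np.dstack([p*d[...,None],d]); w=(c-t)@R; w[d==0]=np.nan
    return im,d,w
def proj(name,X,s=None):
    m=imaging.camera_model(name);R,t=pose(m,s)
    return cv2.projectPoints(np.array(X,float).reshape(-1,3),cv2.Rodrigues(R)[0],t,K(m),np.array(m["dist"],float))[0].reshape(-1,2)
E
python3 - <<'E'
from h import *
for n in ("top","scene"):
    im,d,w=cloud(n); cv2.imwrite(f"pics/{n}0.png",im); np.savez(f"{n}0.npz",im=im,w=w)
    m=imaging.camera_model(n); print(n,m["fov_y"],-np.array(m["R"]).T@np.array(m["t"]).reshape(3))
s=state();print(s["eef_rot"],s["tcp_pos"],s["ft_force"],s["time_s"],bot.nose_length,s["finger_gap"])
E
```

```text
top 42.460611504287925 [ 308.28182017 -115.81893066 1480.15608106]
scene 48.1604787911728 [-129.02513385  652.7229766   567.21933209]
[[-9.29136337e-01  3.69736990e-01 -4.75650909e-04]
 [ 3.69737288e-01  9.29135281e-01 -1.40286339e-03]
 [-7.67464452e-05 -1.47931723e-03 -9.99998903e-01]] [230.96483802 580.295926   241.52320481] [-0.40591867 -0.36590174 -0.54548184] 0.1 11.0 85.37514120468818
```

View pics/top0.png

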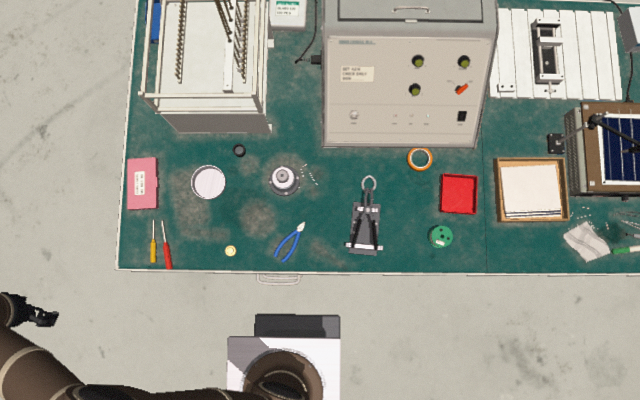

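View pics/scene0.png

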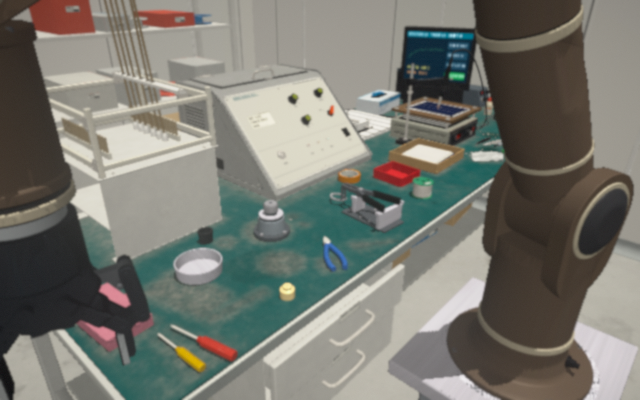

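The top view shows the pliers on their rest, with the pivot near (367,208) and the ring near (369,183). The stub is at (284,178), the dish at (208,182), the loupe at (239,151) and the weight at (230,251). The pliers point away from the robot, with the instrument box behind them. Next I'll measure these.

```bash
cat > m.py <<'E'
from h import *
z=np.load("top0.npz");im,w=z["im"],z["w"]
def box(u0,u1,v0,v1,lo,hi):
    p=w[v0:v1,u0:u1].reshape(-1,3); return p[(p[:,2]>lo)&(p[:,2]<hi)]
print("bench",np.nanmedian(w[225:245,260:275,2]))
def circ(p):
    c=cv2.minEnclosingCircle(p[:,:2].astype(np.float32)); return np.round(c[0],1),round(c[1],1)
p=box(185,232,160,205,22,40);print("dish rim",circ(p),len(p),p[:,2].max())
for lo,hi in((68,95),(45,66),(8,40)):
    p=box(265,305,160,200,lo,hi);print("stub",lo,circ(p) if len(p) else 0,len(p),p[:,:2].mean(0),np.median(p[:,2]))
p=box(345,385,190,255,58,90);print("handles",len(p),p.mean(0),np.median(p[:,2]))
c,a=cv2.PCACompute(p[:,:2].astype(np.float32),None);print(c,a)
p=box(355,385,172,195,8,50);print("ring",len(p),circ(p),np.median(p[:,2]))
p=box(340,390,170,260,-8,95); 
p=box(228,250,140,160,10,60);print("loupe",circ(p))
p=box(320,500,0,150,20,600);print("box x min by z",[(zz,np.round(p[(p[:,2]>zz)&(p[:,2]<zz+40)][:,0].min()) if ((p[:,2]>zz)&(p[:,2]<zz+40)).any() else None) for zz in range(20,500,60)])
p=box(140,275,0,135,20,600);print("rack x min by z",p[:,0].min(),p[:,1].min(),p[:,1].max())
big=cv2.resize(im[165:265,335:400],None,fx=6,fy=6,interpolation=cv2.INTER_CUBIC);cv2.imwrite("pics/c1.png",big[:600])
E
python3 m.py
```

```text
bench -0.7157967931874575
dish rim (array([587.8, 225.1]), 51.2) 157 37.253468869501454
stub 68 (array([597.9,   4.8]), 18.1) 135 [596.54362421   4.63101289] 81.83995803720212
stub 45 (array([597. ,   5.1]), 31.9) 232 [593.43507389   3.29991504] 54.487686208876546
stub 8 (array([601.9,  -0.7]), 58.2) 293 [5.88203586e+02 3.40027041e-01] 13.700888076441458
handles 442 [ 476.7637208  -231.22409794   67.04637108] 67.18709878412169
[[ 476.7638  -231.22412]] [[ 0.9953583  -0.09623851]
 [ 0.09623851  0.9953583 ]]
ring 83 (array([ 591.8, -247.2]), 32.5) 17.49486144551962
loupe (array([685.5, 137.8]), 20.2)
box x min by z [(20, np.float64(692.0)), (80, np.float64(732.0)), (140, np.float64(788.0)), (200, np.float64(848.0)), (260, np.float64(909.0)), (320, None), (380, None), (440, None)]
rack x min by z 731.4723446766325 42.86447805750036 441.28717919981773
```

View pics/c1.png

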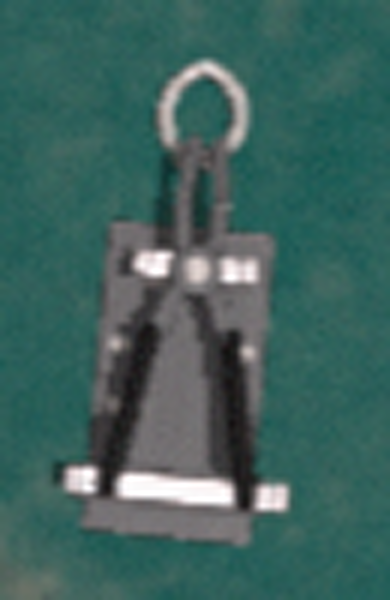

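>>> step_arm(
  steps=[
    [0.1,-0.175,0,0,0,16.2,1],
    [0.1,-0.175,0,0,0,16.2,1],
    [0.1,-0.175,0,0,0,16.2,1],
    [0.1,-0.175,0,0,0,16.2,1],
    [0.1,-0.175,0,0,0,16.2,1],
  ],
)

```text
time_s: 0.52
tcp_pos: [332.4, 402.6, 242.0]
eef_rot: [[-0.995, 0.097, -0.0], [0.097, 0.995, -0.001], [-0.0, -0.001, -1.0]]
ft_force: [1.1, -0.4, 0.2]
finger_gap: 85.4
grip_force: 0.0
```

>>> step_arm(
  steps=[
    [0.1,-0.175,0,0,0,0,1],
    [0.1,-0.175,0,0,0,0,1],
    [0.1,-0.175,0,0,0,0,1],
    [0.1,-0.175,0,0,0,0,1],
    [0.1,-0.175,0,0,0,0,1],
  ],
)

```text
time_s: 0.93
tcp_pos: [432.1, 227.6, 242.3]
eef_rot: [[-0.995, 0.097, 0.0], [0.097, 0.995, -0.0], [-0.0, -0.0, -1.0]]
ft_force: [-0.4, -0.2, 0.6]
finger_gap: 85.7
grip_force: 0.0
```

>>> step_arm(
  steps=[
    [0.02,-0.2,0,0,0,0,1],
    [0.02,-0.2,0,0,0,0,1],
    [0.02,-0.2,0,0,0,0,1],
    [0.02,-0.2,0,0,0,0,1],
    [0.02,-0.2,0,0,0,0,1],
  ],
)

```text
time_s: 1.35
tcp_pos: [450.7, 27.5, 242.3]
eef_rot: [[-0.995, 0.098, -0.0], [0.098, 0.995, -0.0], [0.0, -0.0, -1.0]]
ft_force: [1.0, 0.2, -0.5]
finger_gap: 85.4
grip_force: 0.0
```

>>> step_arm(
  steps=[
    [0,-0.2,0,0,0,0,1],
    [0,-0.2,0,0,0,0,1],
    [0,-0.2,0,0,0,0,1],
    [0,-0.2,0,0,0,0,1],
    [0,-0.2,0,0,0,0,1],
  ],
)

```text
time_s: 1.77
tcp_pos: [450.3, -172.5, 242.4]
eef_rot: [[-0.995, 0.098, 0.0], [0.098, 0.995, -0.001], [-0.0, -0.001, -1.0]]
ft_force: [0.9, -0.0, -0.5]
finger_gap: 85.5
grip_force: 0.0
```

>>> step_arm(
  steps=[
    [0.006,-0.031,0,0,0,0,1],
    [0.013,-0.062,0,0,0,0,1],
    [0.013,-0.062,0,0,0,0,1],
  ],
)

```text
time_s: 2.02
tcp_pos: [463.9, -237.5, 242.5]
eef_rot: [[-0.995, 0.102, 0.001], [0.102, 0.995, -0.004], [-0.001, -0.004, -1.0]]
ft_force: [-0.0, 0.1, 1.5]
finger_gap: 85.6
grip_force: 0.0
```

Run:
```python
from h import *
s=state();im,d,w=cloud("wrist");cv2.imwrite("pics/w1.png",im);np.savez("w1.npz",im=im,w=w)
print(s["tcp_pos"]);print(np.round(imaging.camera_model("wrist")["mount"],3),np.isfinite(w[...,0]).mean())
```

```text
[ 463.87803522 -237.50318427  242.45266092]
[[ 0.00000e+00 -9.58000e-01 -2.86000e-01  7.20880e+01]
 [ 1.00000e+00  0.00000e+00  0.00000e+00  1.18000e-01]
 [-0.00000e+00 -2.86000e-01  9.58000e-01 -1.31628e+02]
 [ 0.00000e+00  0.00000e+00  0.00000e+00  1.00000e+00]] 0.9961796875
```

View pics/w1.png

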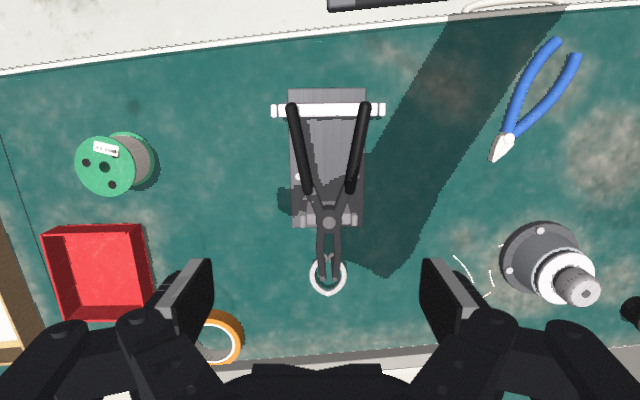

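The wrist view shows the pliers with the pivot at (329,222), the relaxed ring around (328,276), and the handle ends at (292,107) and (371,107). The stub is at (565,275).

```bash
cat > m2.py <<'E'
from h import *
z=np.load("w1.npz");im,w=z["im"],z["w"]
v,u=np.mgrid[0:400,0:640]
def sel(u0,u1,v0,v1,lo,hi):
    m=(u>=u0)&(u<u1)&(v>=v0)&(v<v1)&(w[...,2]>lo)&(w[...,2]<hi); return w[m]
print("bench",np.nanmedian(w[150:200,400:450,2]))
h=sel(270,400,95,215,60,80); print("handle z",np.percentile(h[:,2],[10,50,90]))
def fit(p):
    l=cv2.fitLine(p[:,:2].astype(np.float32),cv2.DIST_HUBER,0,.01,.01).ravel(); return l*np.sign(l[0]) if 0 else l
L=h[h[:,1]>-233];
mid=[]
A=sel(270,325,100,195,60,80);B=sel(335,385,100,195,60,80)
la,lb=fit(A),fit(B)
for n,l,p in(("A",la,A),("B",lb,B)): print(n,np.round(l,3),np.degrees(np.arctan(l[1]/l[0])),len(p))
da=np.arctan(la[1]/la[0]);db=np.arctan(lb[1]/lb[0]);print("axis yaw",np.degrees((da+db)/2))
# intersect
M=np.array([la[:2],-lb[:2]]).T;k=np.linalg.solve(M,lb[2:]-la[2:]);print("intersect",la[2:]+k[0]*la[:2])
piv=sel(322,337,215,230,40,90);print("pivot",np.median(piv,0),piv[:,2].max())
r=sel(300,360,255,300,8,40);c=cv2.minEnclosingCircle(r[:,:2].astype(np.float32));print("ring",c,np.median(r[:,2]),len(r))
t=r[np.abs(r[:,2]-np.median(r[:,2]))<4]
x,y=t[:,0],t[:,1];q=np.linalg.lstsq(np.c_[2*x,2*y,np.ones(len(x))],x*x+y*y,rcond=None)[0];print("lsq circ",q[:2],np.sqrt(q[2]+q[0]**2+q[1]**2))
e=sel(265,390,95,107,52,58)
sa=sel(270,390,90,120,40,57);print("rear saddle",np.mean(sa,0),len(sa),np.ptp(sa,axis=0))
s=sel(540,620,240,310,75,95);print("stub",cv2.minEnclosingCircle(s[:,:2].astype(np.float32)),np.median(s[:,2]),len(s))
E
python3 m2.py
```

```text
bench 0.06548209464131899
handle z [66.08292628 68.8109231  70.36714035]
A [ 9.95000e-01  1.03000e-01  4.36747e+02 -2.49577e+02] 5.940136 1123
B [ 9.60000e-01 -2.80000e-01  4.41448e+02 -2.00126e+02] -16.268852 1167
axis yaw -5.164358
intersect [ 565.1261  -236.21904]
pivot [ 506.18270579 -230.50148343   68.94352935] 71.39865146802605
ring ((589.5056762695312, -237.24436950683594), 25.741592407226562) 18.097322271764114 514
lsq circ [ 589.62037009 -237.8189748 ] 20.171817712746385
rear saddle [ 406.73289079 -222.37083797   50.3569053 ] 1237 [ 19.61329639 100.38700794  16.46882506]
stub ((598.3990478515625, 6.173413276672363), 18.2891902923584) 83.51332604823384 1053
```

```bash
python3 - <<'E'
from h import *
for i in range(2):
    s=state();im,d,w=cloud("wrist")
    print(s["tcp_pos"],np.degrees(np.arctan2(s["eef_rot"][1][1],s["eef_rot"][0][1])),s["joint_vel"])
np.savez("w1.npz",im=im,w=w)
E
python3 m2.py
python3 - <<'E'
from h import *
z=np.load("top0.npz");w=z["w"]
print(np.round(w[206:213,364:372,2]).tolist()); print(np.round(w[208:212,366:370,:2]).tolist())
E
```

```text
[ 463.59037736 -234.45352981  241.9915722 ] 84.20720997214335 [-0.04322332 -0.02553472 -0.05070037  0.03929943 -0.00221048  0.00981779
 -0.04291827]
[ 463.63633719 -232.23712909  241.76691772] 84.34264415714519 [-0.0326252  -0.01668287 -0.03015742  0.02264146 -0.00289772  0.00365089
 -0.01081224]
bench 0.03403964583460363
handle z [66.07445051 68.80484202 70.3462398 ]
A [ 9.95000e-01  1.04000e-01  4.36203e+02 -2.49577e+02] 5.9957757 1118
B [ 9.61000e-01 -2.77000e-01  4.40634e+02 -1.99808e+02] -16.056156 1130
axis yaw -5.030191
intersect [ 566.1405  -235.92957]
pivot [ 505.95267589 -224.79188916   68.26413539] 70.62923569038713
ring ((588.953369140625, -237.49993896484375), 26.960844039916992) 18.132734535483475 524
lsq circ [ 589.16211772 -237.81010157] 20.412192592884995
rear saddle [ 407.04210734 -218.82745356   50.1034073 ] 1167 [19.92824579 96.87879723 16.38739566]
stub ((598.0321655273438, 6.668966293334961), 18.462135314941406) 83.49203351380861 1039
[[64.0, 62.0, 65.0, 68.0, 65.0, 72.0, 67.0, 68.0], [69.0, 66.0, 68.0, 69.0, 65.0, 70.0, 71.0, 72.0], [68.0, 73.0, 67.0, 70.0, 70.0, 65.0, 69.0, 68.0], [68.0, 65.0, 67.0, 67.0, 72.0, 73.0, 70.0, 63.0], [69.0, 69.0, 67.0, 65.0, 63.0, 69.0, 68.0, 67.0], [65.0, 67.0, 70.0, 68.0, 67.0, 73.0, 70.0, 65.0], [73.0, 65.0, 67.0, 66.0, 69.0, 69.0, 68.0, 70.0]]
[[[510.0, -229.0], [510.0, -231.0], [510.0, -234.0], [511.0, -237.0]], [[507.0, -229.0], [507.0, -231.0], [507.0, -234.0], [507.0, -236.0]], [[505.0, -229.0], [505.0, -232.0], [505.0, -234.0], [504.0, -237.0]], [[501.0, -228.0], [502.0, -231.0], [502.0, -234.0], [501.0, -236.0]]]
```

>>> step_arm(
  steps=[
    [-0.004,0.003,-0.03,0,0,0.6,1],
    [-0.007,0.006,-0.06,0,0,0.6,1],
    [-0.007,0.006,-0.09,0,0,0.6,1],
    [-0.007,0.006,-0.11,0,0,0.6,1],
    [-0.007,0.006,-0.12,0,0,0.6,1],
  ],
)

```text
time_s: 2.58
tcp_pos: [455.8, -222.7, 119.8]
eef_rot: [[-0.997, 0.083, -0.004], [0.083, 0.997, 0.002], [0.004, 0.002, -1.0]]
ft_force: [-0.4, 0.4, 0.1]
finger_gap: 85.6
grip_force: 0.0
```

Run:
```python
from h import *
for i in range(3):
    s=state();im,d,w=cloud("wrist")
print(s["tcp_pos"],np.degrees(np.arctan2(s["eef_rot"][1][1],s["eef_rot"][0][1])))
v,u=np.mgrid[0:400,0:640]
R=np.array(s["eef_rot"]); t=s["tcp_pos"]
m=(w[...,2]>62)&(w[...,2]<76)&(w[...,0]>410)&(w[...,0]<500)&(abs(w[...,1]+227)<45)
p=(w[m]-t)
for a in range(-45,36,10):
    k=p[(p[:,0]>a)&(p[:,0]<a+10)]
    if len(k)>20: 
        y=np.sort(k[:,1]);L=y[y<0];H=y[y>0];print(a,np.round([L.min(),L.max(),H.min(),H.max()],1) if len(L)and len(H) else y[[0,-1]])
```

```text
[ 456.33511481 -223.62535793  121.01579913] 85.19774370655719
-45 [-33.9 -23.   24.8  37.8]
-35 [-33.2 -22.2  22.1  34.8]
-25 [-32.2 -21.2  19.3  32.2]
-15 [-30.9 -20.4  16.8  29.6]
-5 [-30.1 -19.4  13.9  27. ]
5 [-29.3 -18.5  11.1  23.5]
15 [-28.2 -14.6   5.6  20.7]
25 [-23.5 -12.4   0.8  16.5]
35 [-21.   -0.    0.   10.9]
```

>>> step_arm(
  steps=[
    [0,-0.002,-0.02,0,0,0,1],
    [0,-0.002,-0.04,0,0,0,1],
    [0,-0.002,-0.06,0,0,0,1],
    [0,-0.002,-0.07,0,0,0,1],
    [0,-0.002,-0.07,0,0,0,1],
  ],
)

```text
time_s: 3.15
tcp_pos: [456.9, -226.8, 51.8]
eef_rot: [[-0.996, 0.085, -0.001], [0.085, 0.996, 0.001], [0.001, 0.001, -1.0]]
ft_force: [-0.6, -0.4, 0.3]
finger_gap: 85.6
grip_force: 0.0
```

>>> step_arm(
  steps=[
    [0,0,0,0,0,0,0.6],
    [0,0,0,0,0,0,0.5],
    [0,0,0,0,0,0,0.35],
    [0,0,0,0,0,0,0],
    [0,0,0,0,0,0,0],
  ],
)

```text
time_s: 3.57
tcp_pos: [457.7, -227.8, 55.2]
eef_rot: [[-0.996, 0.086, 0.002], [0.086, 0.996, 0.001], [-0.002, 0.001, -1.0]]
ft_force: [-6.8, 4.5, 22.2]
finger_gap: 33.7
grip_force: 57.9
```

>>> step_arm(
  steps=[
    [0,0,0,0,0,0,0],
    [0,0,0,0,0,0,0],
    [0,0,0,0,0,0,0],
    [0,0,0,0,0,0,0],
    [0,0,0,0,0,0,0],
  ],
)

```text
time_s: 3.98
tcp_pos: [457.7, -227.8, 55.2]
eef_rot: [[-0.996, 0.086, 0.003], [0.086, 0.996, 0.0], [-0.003, 0.001, -1.0]]
ft_force: [-6.9, 2.7, 24.2]
finger_gap: 34.1
grip_force: 58.0
```

>>> step_arm(
  steps=[
    [0,0,0.01,0,0,0,0],
    [0,0,0.025,0,0,0,0],
    [0,0,0.045,0,0,0,0],
    [0,0,0.07,0,0,0,0],
    [0,0,0.1,0,0,0,0],
  ],
)

```text
time_s: 4.4
tcp_pos: [456.4, -227.1, 153.3]
eef_rot: [[-0.996, 0.086, -0.001], [0.086, 0.996, 0.0], [0.001, 0.0, -1.0]]
ft_force: [0.5, 0.8, -1.6]
finger_gap: 33.5
grip_force: 61.6
```

>>> step_arm(
  steps=[
    [0,0,0.025,0,0,0,0],
    [0,0,0.045,0,0,0,0],
    [0,0,0.055,0,0,0,0],
    [0,0,0.055,0,0,0,0],
    [0,0,0.055,0,0,0,0],
  ],
)

```text
time_s: 4.82
tcp_pos: [457.1, -227.0, 207.3]
eef_rot: [[-0.996, 0.085, 0.001], [0.085, 0.996, 0.0], [-0.001, 0.0, -1.0]]
ft_force: [-0.4, -0.9, -2.3]
finger_gap: 33.3
grip_force: 61.6
```

```bash
cat > m3.py <<'E'
from h import *
import sys
for i in range(3):
    s=state();im,d,w=cloud("wrist")
cv2.imwrite(f"pics/{sys.argv[1]}.png",im);np.savez(sys.argv[1]+".npz",im=im,w=w,R=s["eef_rot"],t=s["tcp_pos"])
print(np.round(s["tcp_pos"],1),np.round(s["eef_rot"],4).tolist(),s["ft_force"],s["ft_torque"],s["finger_gap"])
E
python3 m3.py w3
```

```text
[ 456.4 -226.9  206.1] [[-0.9964, 0.0853, -0.0019], [0.0853, 0.9964, 0.0007], [0.002, 0.0005, -1.0]] [-0.56906954 -0.22934602 -1.41496825] [0.00636653 0.05526688 0.02752501] 33.6513703063089
```

View pics/w3.png

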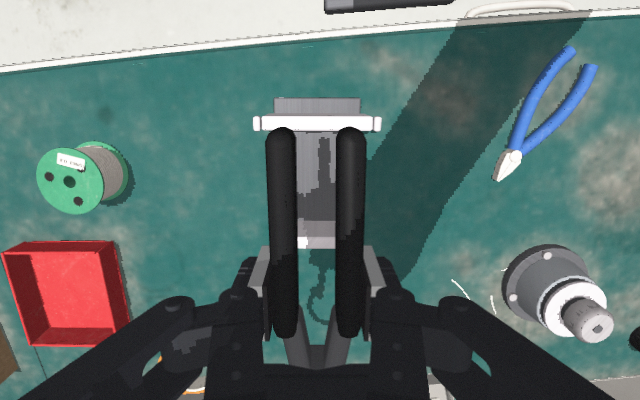

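The pliers are held squeezed with the handles parallel: (283,130–335) and (350,130–335). The gripper hides the ring from this camera. Next I'll measure the pliers' pose in the hand, and the ring with the other cameras.

```bash
cat > m4.py <<'E'
from h import *
import sys
z=np.load(sys.argv[1]+".npz");w,R,t=z["w"],z["R"],z["t"]
p=(w-t)@R  # tool coords
v,u=np.mgrid[0:400,0:640]
m=(v>120)&(v<265)&(u>255)&(u<380)&(p[...,2]>-40)&(p[...,2]<15)
q=p[m];print(len(q))
for lo,hi in((0,15),(15,30),(30,45),(45,65)):
    k=q[(q[:,0]>lo)&(q[:,0]<hi)]
    if len(k)<50: continue
    top=[np.percentile(k[k[:,1]*sg>3][:,2],10) for sg in(-1,1)]
    print(lo,"n",len(k),"y",np.round(np.percentile(k[:,1],[.5,99.5]),1),"inner",np.round([k[k[:,1]<0][:,1].max(),k[k[:,1]>0][:,1].min()],1),"top z",np.round(top,2))
print("rear end x",[np.percentile(q[q[:,1]*s>0][:,0],99.8) for s in(-1,1)])
E
python3 m4.py w3
python3 - <<'E'
from h import *
s=state();R=np.array(s["eef_rot"]);t=np.array(s["tcp_pos"])
for n in("top","scene"):
    im,d,w=cloud(n); np.savez(n+"1.npz",im=im,w=w)
    # predicted ring centre
    X=t+np.array([127*.9964,-127*.0853,8-44.])
    print(n,X,proj(n,X)); u0,v0=map(int,proj(n,X)[0]); c=im[v0-50:v0+50,u0-60:u0+60]
    cv2.imwrite(f"pics/{n}r.png",cv2.resize(c,None,fx=5,fy=5,interpolation=cv2.INTER_CUBIC))
    m=(abs(w[...,2]-X[2])<12)&(np.hypot(w[...,0]-X[0],w[...,1]-X[1])<45);k=w[m];print(len(k),k.mean(0),cv2.minEnclosingCircle(k[:,:2].astype(np.float32)))
a,b=cv2.imread("pics/topr.png"),cv2.imread("pics/scener.png");cv2.imwrite("pics/tr.png",cv2.resize(np.hstack([a[:, :],b]),(800,333)))
E
```

```text
8475
0 n 1015 y [-23.3  25.9] inner [-7.4  7.8] top z [-14.53 -14.41]
15 n 2199 y [-17.2  17.6] inner [-7.4  7.6] top z [-15.06 -14.94]
30 n 2429 y [-17.2  17.4] inner [-7.3  7.4] top z [-15.06 -15.12]
45 n 2832 y [-17.3  17.2] inner [-7.4  7.3] top z [-15.16 -14.99]
rear end x [np.float64(60.299048020764694), np.float64(60.40873621592837)]
top [ 582.91684108 -237.74838419  169.94701268] [[372.58913028 174.70329548]]
50 [ 596.91313815 -228.1585595   166.04037264] ((583.8936767578125, -238.9566192626953), 26.760133743286133)
scene [ 582.91684108 -237.74838419  169.94701268] [[341.2013008  144.76555849]]
90 [ 580.88415614 -232.7912689   167.35091464] ((583.9302368164062, -233.74517822265625), 31.480365753173828)
```

View pics/tr.png

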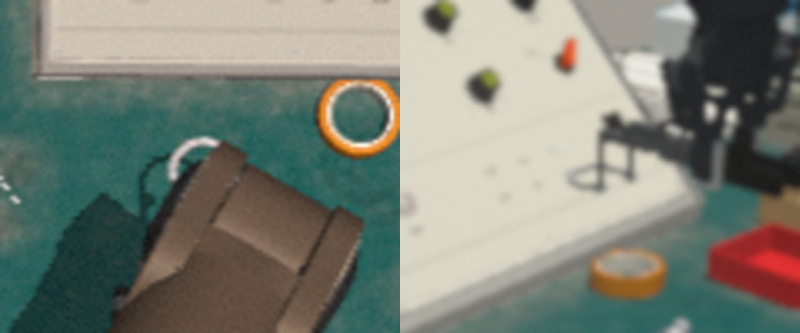

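>>> step_arm(
  steps=[
    [0.001,0.015,0,0,0,0,0],
    [0.002,0.04,0,0,0,0,0],
    [0.003,0.07,0,0,0,0,0],
    [0.004,0.1,0,0,0,0,0],
    [0.005,0.13,0,0,0,0,0],
  ],
)

```text
time_s: 5.48
tcp_pos: [461.6, -96.2, 206.6]
eef_rot: [[-0.996, 0.086, -0.001], [0.086, 0.996, -0.0], [0.001, -0.0, -1.0]]
ft_force: [0.5, 0.1, -2.0]
finger_gap: 33.3
grip_force: 61.6
```

>>> step_arm(
  steps=[
    [0,0.03,0,0,0,0,0],
    [0,0.06,0,0,0,0,0],
    [0,0.09,0,0,0,0,0],
    [0,0.115,0,0,0,0,0],
    [0,0.13,0,0,0,0,0],
  ],
)

```text
time_s: 5.9
tcp_pos: [461.6, 35.7, 206.6]
eef_rot: [[-0.997, 0.083, -0.001], [0.083, 0.997, 0.0], [0.001, 0.0, -1.0]]
ft_force: [-0.1, -0.4, -1.3]
finger_gap: 33.3
grip_force: 61.6
```

>>> step_arm(
  steps=[
    [0,0,0,0,0,0,0],
    [0,0,0,0,0,0,0],
  ],
)

```text
time_s: 6.07
tcp_pos: [461.8, 33.2, 206.6]
eef_rot: [[-0.997, 0.084, -0.001], [0.084, 0.997, -0.001], [0.001, -0.001, -1.0]]
ft_force: [-0.1, -1.1, -1.5]
finger_gap: 33.4
grip_force: 61.6
```

```bash
python3 m3.py w4; python3 m4.py w4
python3 - <<'E'
from h import *
z=np.load("w4.npz");w,im=z["w"],z["im"]
m=(w[...,2]>22)&(w[...,2]<38)&(np.hypot(w[...,0]-588,w[...,1]-225)<65)
k=w[m].astype(np.float32);print(len(k));
if len(k)>20: print(cv2.minEnclosingCircle(k[:,:2]),k.min(0),k.max(0))
E
```

```text
[462.   31.6 206.9] [[-0.9962, 0.0865, -0.0008], [0.0865, 0.9962, -0.0007], [0.0007, -0.0008, -1.0]] [ 0.26743199  0.14855145 -2.03479522] [-0.08748747  0.07903537  0.06951737] 33.587719359187574
8485
0 n 1015 y [-23.2  25.9] inner [-7.4  7.7] top z [-14.59 -14.51]
15 n 2214 y [-17.4  17.6] inner [-7.4  7.5] top z [-15.05 -15.08]
30 n 2429 y [-17.3  17.3] inner [-7.4  7.3] top z [-15.24 -15.11]
45 n 2827 y [-17.4  17.1] inner [-7.4  7.2] top z [-15.16 -15.1 ]
rear end x [np.float64(60.30131586358694), np.float64(60.40805568471121)]
1624Traceback (most recent call last):
  File "<stdin>", line 5, in <module>
cv2.error: OpenCV(4.12.0) /io/opencv/modules/imgproc/src/shapedescr.cpp:201: error: (-215:Assertion failed) count >= 0 && (depth == CV_32F || depth == CV_32S) in function 'minEnclosingCircle'
```

View pics/w4.png

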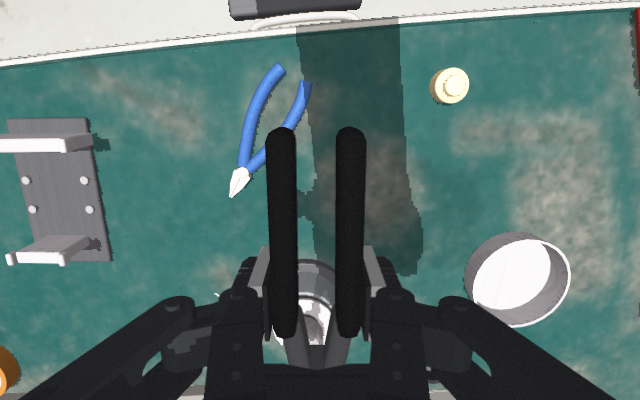

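The dish is fully visible at (517,280), with the weight at (450,86). The handles are unchanged in the hand.

Run:
```python
from h import *
z=np.load("w4.npz");w=z["w"]
m=(w[...,2]>26)&(w[...,2]<36)&(np.hypot(w[...,0]-588,w[...,1]-225)<65)
k=w[m];x,y=k[:,0],k[:,1];print(cv2.minEnclosingCircle(np.ascontiguousarray(k[:,:2],np.float32)))
q=np.linalg.lstsq(np.c_[2*x,2*y,np.ones(len(x))],x*x+y*y,rcond=None)[0];print(q[:2],np.sqrt(q[2]+q[0]**2+q[1]**2),k.min(0),k.max(0),len(k))
```

```text
((589.1646118164062, 226.85064697265625), 50.429649353027344)
[588.80789888 225.97426679] 48.1000372314205 [539.10193559 176.56674574  26.00581923] [639.21525767 276.92014719  31.68020272] 1132
```

>>> step_arm(
  steps=[
    [0,0.02,0,0,0,0,0],
    [0,0.05,0,0,0,0,0],
    [0.001,0.085,0,0,0,0,0],
    [0.001,0.12,0,0,0,0,0],
    [0.001,0.15,0,0,0,0,0],
  ],
)

```text
time_s: 6.63
tcp_pos: [463.4, 183.7, 207.3]
eef_rot: [[-0.996, 0.087, 0.0], [0.087, 0.996, 0.0], [-0.0, 0.0, -1.0]]
ft_force: [0.7, -0.1, -2.0]
finger_gap: 33.6
grip_force: 61.6
```

>>> step_arm(
  steps=[
    [0,0.025,0,0,0,0,0],
    [0,0.045,0,0,0,0,0],
    [0,0.056,0,0,0,0,0],
    [0,0.056,-0.015,0,0,0,0],
    [0,0.056,-0.035,0,0,0,0],
  ],
)

```text
time_s: 7.05
tcp_pos: [464.6, 238.8, 173.1]
eef_rot: [[-0.996, 0.086, 0.003], [0.086, 0.996, 0.002], [-0.003, 0.002, -1.0]]
ft_force: [0.3, 0.1, -3.7]
finger_gap: 33.7
grip_force: 61.6
```

>>> step_arm(
  steps=[
    [0,0,-0.02,0,0,0,0],
    [0,0,-0.035,0,0,0,0],
    [0,0,-0.045,0,0,0,0],
    [0,0,-0.045,0,0,0,0],
    [0,0,-0.045,0,0,0,0],
  ],
)

```text
time_s: 7.47
tcp_pos: [463.4, 237.8, 127.3]
eef_rot: [[-0.996, 0.087, -0.001], [0.087, 0.996, -0.001], [0.0, -0.001, -1.0]]
ft_force: [0.0, -0.3, -2.2]
finger_gap: 33.7
grip_force: 61.6
```

```bash
python3 m3.py w5; python3 m4.py w5
python3 - <<'E'
from h import *
z=np.load("w5.npz");t=z["t"];R=z["R"]
print("ring",R@[-126.65,0,39]+t)
w=z["w"]; m=(w[...,2]>24)&(w[...,2]<36)&(np.hypot(w[...,0]-588,w[...,1]-225)<65);k=w[m];print(len(k),k.min(0),k.max(0)) if m.any() else 0
im,d,w=cloud("scene");X=R@[-126.65,0,39]+t;u,v=map(int,proj("scene",X)[0]);cv2.imwrite("pics/s5.png",cv2.resize(im[max(v-50,0):v+50,max(0,u-70):u+70],None,fx=5,fy=5,interpolation=cv2.INTER_CUBIC));print(u,v)
E
```

```text
[463.9 238.6 128.2] [[-0.9963, 0.0862, 0.0012], [0.0862, 0.9963, 0.0007], [-0.0012, 0.0008, -1.0]] [ 0.2402992   0.38253368 -1.83653718] [-0.06342991  0.02623223  0.02189057] 33.219842162686035
8487
0 n 1022 y [-23.3  26. ] inner [-7.5  7.7] top z [-14.52 -14.39]
15 n 2207 y [-17.4  17.5] inner [-7.4  7.5] top z [-15.01 -15.03]
30 n 2439 y [-17.4  17.4] inner [-7.5  7.4] top z [-15.16 -15.12]
45 n 2819 y [-17.3  17.1] inner [-7.4  7.2] top z [-15.1  -15.07]
rear end x [np.float64(60.299655596503825), np.float64(60.47711883281007)]
ring [590.14111639 227.67729165  89.37051223]
211 [539.30939981 218.93325475  24.12128303] [545.19367098 245.50565734  32.05787077]
194 235
```

View pics/s5.png

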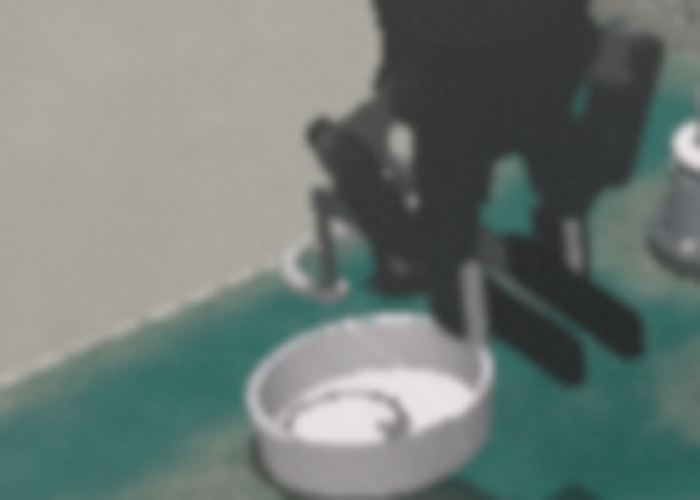

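The ring is at about (335,262) in the crop, open and above the middle of the dish. Now I'll dip it.

>>> step_arm(
  steps=[
    [-0.001,-0.001,-0.015,0,0,0,0],
    [-0.001,-0.001,-0.035,0,0,0,0],
    [-0.001,-0.001,-0.055,0,0,0,0],
    [-0.001,-0.001,-0.068,0,0,0,0],
    [-0.001,-0.001,-0.076,0,0,0,0],
  ],
)

```text
time_s: 8.08
tcp_pos: [461.9, 237.6, 50.5]
eef_rot: [[-0.996, 0.085, -0.001], [0.085, 0.996, -0.0], [0.001, -0.0, -1.0]]
ft_force: [0.7, 0.5, -1.9]
finger_gap: 33.6
grip_force: 61.6
```

>>> step_arm(
  steps=[
    [0,0,-0.002,0,0,0,0],
    [0,0,-0.002,0,0,0,0],
    [0,0,-0.002,0,0,0,0],
    [0,0,-0.002,0,0,0,0],
    [0,0,-0.002,0,0,0,0],
  ],
)

```text
time_s: 8.5
tcp_pos: [462.6, 238.0, 50.2]
eef_rot: [[-0.996, 0.085, 0.001], [0.085, 0.996, 0.001], [-0.001, 0.001, -1.0]]
ft_force: [-0.7, -0.7, -2.3]
finger_gap: 33.7
grip_force: 61.6
```

>>> step_arm(
  steps=[
    [0,0,-0.002,0,0,0,0],
    [0,0,-0.003,0,0,0,0],
    [0,0,-0.003,0,0,0,0],
    [0,0,-0.003,0,0,0,0],
    [0,0,-0.003,0,0,0,0],
  ],
)

```text
time_s: 8.92
tcp_pos: [462.2, 237.7, 46.3]
eef_rot: [[-0.996, 0.085, 0.0], [0.085, 0.996, 0.0], [-0.0, 0.0, -1.0]]
ft_force: [0.2, 0.3, -1.4]
finger_gap: 33.2
grip_force: 61.7
```

>>> step_arm(
  steps=[
    [0,0,0.01,0,0,0,0],
    [0,0,0.03,0,0,0,0],
    [0,0,0.06,0,0,0,0],
    [0,0,0.09,0,0,0,0],
    [0,0,0.11,0,0,0,0],
  ],
)

```text
time_s: 9.33
tcp_pos: [462.8, 237.8, 159.5]
eef_rot: [[-0.996, 0.086, 0.002], [0.086, 0.996, 0.001], [-0.002, 0.001, -1.0]]
ft_force: [1.2, 0.3, -1.7]
finger_gap: 33.6
grip_force: 61.6
```

>>> step_arm(
  steps=[
    [0,0,0.01,0,0,0,0],
    [0,-0.01,0.01,0,0,0,0],
    [0.002,-0.035,0.01,0,0,0,0],
    [0.004,-0.07,0.01,0,0,0,0],
    [0.006,-0.1,0.01,0,0,0,0],
  ],
)

```text
time_s: 9.75
tcp_pos: [466.9, 135.2, 164.9]
eef_rot: [[-0.996, 0.085, -0.002], [0.085, 0.996, -0.002], [0.002, -0.002, -1.0]]
ft_force: [0.4, 0.2, -1.6]
finger_gap: 33.7
grip_force: 61.6
```

>>> step_arm(
  steps=[
    [0.001,-0.03,0,0,0,0,0],
    [0.002,-0.06,0,0,0,0,0],
    [0.003,-0.09,0,0,0,0,0],
    [0.003,-0.11,0,0,0,0,0],
    [0.003,-0.12,0,0,0,0,0],
  ],
)

```text
time_s: 10.17
tcp_pos: [469.6, 13.7, 165.1]
eef_rot: [[-0.996, 0.09, -0.003], [0.09, 0.996, -0.002], [0.002, -0.002, -1.0]]
ft_force: [0.1, 0.5, -2.3]
finger_gap: 33.6
grip_force: 61.6
```

>>> step_arm(
  steps=[
    [0,-0.001,0,0,0,0,0],
    [0,-0.001,0,0,0,0,0],
    [0,-0.001,0,0,0,0,0],
  ],
)

```text
time_s: 10.42
tcp_pos: [470.9, 18.0, 165.8]
eef_rot: [[-0.996, 0.084, -0.001], [0.084, 0.996, 0.0], [0.001, 0.0, -1.0]]
ft_force: [0.8, 0.6, -1.8]
finger_gap: 33.7
grip_force: 61.6
```

```bash
python3 m3.py w6; python3 m4.py w6
python3 - <<'E'
from h import *
z=np.load("w6.npz");t=z["t"];R=z["R"]
X=R@[-126.65,0,39]+t;print("ring",X)
im,d,w=cloud("scene");np.savez("s6.npz",im=im,w=w)
c=np.array([[np.cos(a),np.sin(a),0] for a in np.arange(0,6.28,.1)])
P=proj("scene",X+c*27); S=proj("scene",np.array([598.2,6.2,80])+c*18)
print(P.min(0),P.max(0),S.min(0),S.max(0))
u,v=map(int,proj("scene",X)[0]);u0,v0=u-50,v-45
b=cv2.resize(im[v0:v0+100,u0:u0+100],None,fx=6,fy=6,interpolation=cv2.INTER_CUBIC)
for q,col in((P,(0,0,255)),(S,(0,255,0))):
    cv2.polylines(b,[np.int32(((q-[u0,v0])+.5)*6)],True,col,1)
cv2.imwrite("pics/s6.png",b)
E
```

```text
[471.   18.2 166. ] [[-0.9965, 0.0831, -0.0004], [0.0831, 0.9965, 0.0003], [0.0005, 0.0003, -1.0]] [-0.31847093 -0.71282231 -1.59715582] [0.04714024 0.05648364 0.02071382] 33.64255988938811
8495
0 n 1021 y [-23.2  25.9] inner [-7.4  7.8] top z [-14.6  -14.38]
15 n 2203 y [-17.4  17.6] inner [-7.4  7.6] top z [-15.   -15.03]
30 n 2429 y [-17.3  17.4] inner [-7.4  7.4] top z [-15.16 -15.11]
45 n 2842 y [-17.3  17.2] inner [-7.4  7.2] top z [-15.18 -15.14]
rear end x [np.float64(60.32529442165014), np.float64(60.46386967093265)]
ring [597.22480053   7.68248872 126.96608968]
[258.82102894 181.20023505] [281.72012444 190.65626579] [263.76177243 199.91100064] [278.70649519 206.59853573]
```

View pics/s6.png

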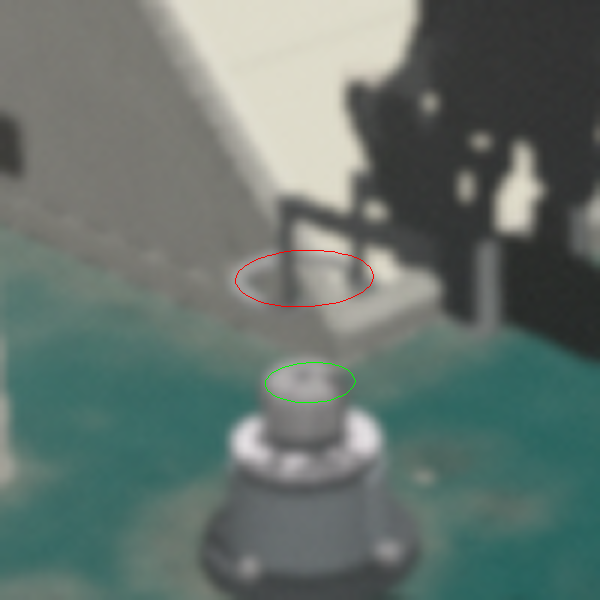

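Run:
```python
from h import *
def lsq(k):
    x,y=k[:,0],k[:,1];q=np.linalg.lstsq(np.c_[2*x,2*y,np.ones(len(x))],x*x+y*y,rcond=None)[0];return np.round([*q[:2],np.sqrt(q[2]+q[0]**2+q[1]**2)],1)
for n in("w1","w3","w4","w5","w6"):
    w=np.load(n+".npz")["w"]; r=np.hypot(w[...,0]-598,w[...,1]-6)
    o=[]
    k=w[(w[...,2]>81.5)&(w[...,2]<86)&(r<25)]
    if len(k)>100:
        h=cv2.convexHull(np.ascontiguousarray(k[:,:2],np.float32)).reshape(-1,2); o.append(("top",len(k),np.round(np.median(k[:,2]),1),lsq(h)))
    k=w[(w[...,2]>54)&(w[...,2]<58)&(r<40)]
    if len(k)>50:
        a=np.arctan2(k[:,1]-6,k[:,0]-598);rr=np.hypot(k[:,0]-598,k[:,1]-6)
        e=[k[(np.floor(a/.1)==b)][np.argmax(rr[np.floor(a/.1)==b])] for b in np.unique(np.floor(a/.1))]
        e=np.array(e); re=np.hypot(e[:,0]-598,e[:,1]-6);e=e[re>26];o.append(("washer",len(e),np.round(np.median(k[:,2]),1),lsq(e)))
    print(n,o)
```

```text
w1 [('top', 774, np.float64(83.9), array([597.7,   6.5,  16.8])), ('washer', 51, np.float64(56.0), array([598.8,   7.4,  29.7]))]
w3 [('top', 911, np.float64(83.9), array([597.6,   6.4,  16.6])), ('washer', 50, np.float64(56.1), array([598.5,   7.2,  29.7]))]
w4 [('top', 136, np.float64(83.5), array([597.5,   7.3,  16.5])), ('washer', 26, np.float64(55.9), array([596.9,   6.4,  28.7]))]
w5 [('washer', 16, np.float64(56.0), array([598.4,   9. ,  29.7]))]
w6 [('washer', 28, np.float64(56.0), array([598.1,   7.7,  29.5]))]
```

View pics/w6.png

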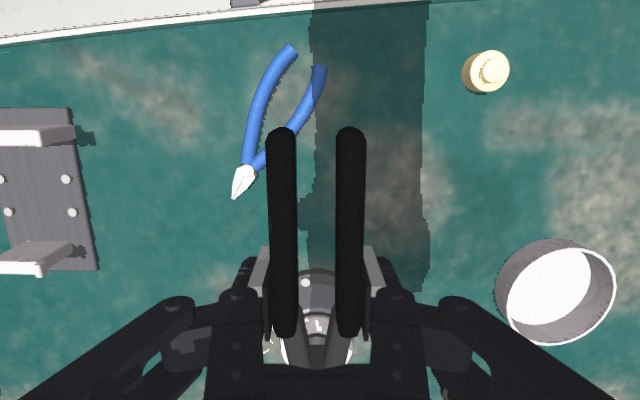

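The view down between the handles shows the stub at (318,325), centred between the tips. The washer fits put the stub axis at about (598.4, 7.4), so the ring needs about +1 mm in x. I'll come down in stages and watch the forces.

>>> step_arm(
  steps=[
    [0.001,0,-0.01,0,0,0,0],
    [0.001,0,-0.02,0,0,0,0],
    [0.001,0,-0.028,0,0,0,0],
    [0.001,0,-0.033,0,0,0,0],
    [0.001,0,-0.035,0,0,0,0],
  ],
)

```text
time_s: 11.03
tcp_pos: [471.3, 16.6, 129.8]
eef_rot: [[-0.996, 0.085, -0.002], [0.085, 0.996, -0.001], [0.002, -0.001, -1.0]]
ft_force: [-0.7, 0.1, -2.4]
finger_gap: 33.4
grip_force: 61.6
```

>>> step_arm(
  steps=[
    [0,0,0,0,0,0,0],
    [0,0,0,0,0,0,0],
    [0,0,0,0,0,0,0],
    [0,0,0,0,0,0,0],
    [0,0,0,0,0,0,0],
  ],
)

```text
time_s: 11.45
tcp_pos: [472.3, 16.7, 131.6]
eef_rot: [[-0.996, 0.086, 0.001], [0.086, 0.996, 0.0], [-0.001, 0.0, -1.0]]
ft_force: [0.3, -0.4, -2.0]
finger_gap: 33.6
grip_force: 61.6
```

```bash
python3 m3.py w7; python3 m4.py w7|tail -3
python3 - <<'E'
from h import *
z=np.load("w7.npz");print("ring",z["R"]@[-126.65,0,39]+z["t"])
E
```

```text
[472.3  16.7 131.5] [[-0.9963, 0.0855, 0.0005], [0.0855, 0.9963, 0.0002], [-0.0005, 0.0002, -1.0]] [ 0.91551667  0.37020992 -1.65197831] [-0.04052177  0.02100265  0.02396655] 33.284225156629084
30 n 2429 y [-17.3  17.3] inner [-7.4  7.4] top z [-15.11 -15.13]
45 n 2833 y [-17.3  17.1] inner [-7.4  7.3] top z [-15.16 -15.08]
rear end x [np.float64(60.31548973743464), np.float64(60.44615842569305)]
ring [598.48112419   5.89966314  92.59163102]
```

>>> step_arm(
  steps=[
    [0,0.001,0,0,0,0,0],
    [0,0.001,-0.003,0,0,0,0],
    [0,0.001,-0.006,0,0,0,0],
    [0,0.001,-0.009,0,0,0,0],
    [0,0.001,-0.011,0,0,0,0],
  ],
)

```text
time_s: 12.02
tcp_pos: [471.9, 17.7, 119.7]
eef_rot: [[-0.996, 0.085, -0.001], [0.085, 0.996, -0.0], [0.001, -0.0, -1.0]]
ft_force: [-0.4, 0.8, -2.2]
finger_gap: 33.3
grip_force: 61.6
```

>>> step_arm(
  steps=[
    [0,0,-0.001,0,0,0,0],
    [0,0,-0.003,0,0,0,0],
    [0,0,-0.004,0,0,0,0],
    [0,0,-0.004,0,0,0,0],
    [0,0,-0.004,0,0,0,0],
  ],
)

```text
time_s: 12.43
tcp_pos: [472.1, 17.7, 116.3]
eef_rot: [[-0.996, 0.086, -0.0], [0.086, 0.996, -0.0], [0.0, -0.0, -1.0]]
ft_force: [0.0, 0.4, -2.0]
finger_gap: 33.4
grip_force: 61.6
```

>>> step_arm(
  steps=[
    [0.001,0,0,0,0,0,0],
    [0.0025,0,0,0,0,0,0],
    [0.0025,0,0,0,0,0,0],
    [0.0025,0,0,0,0,0,0],
  ],
)

```text
time_s: 12.77
tcp_pos: [473.0, 17.8, 115.9]
eef_rot: [[-0.996, 0.085, -0.004], [0.085, 0.996, 0.0], [0.004, -0.0, -1.0]]
ft_force: [-4.7, 0.6, 0.1]
finger_gap: 33.3
grip_force: 61.0
```

>>> step_arm(
  steps=[
    [-0.002,0,0,0,0,0,0],
    [-0.004,0,0,0,0,0,0],
    [-0.005,0,0,0,0,0,0],
    [-0.005,0,0,0,0,0,0],
    [-0.005,0,0,0,0,0,0],
  ],
)

```text
time_s: 13.18
tcp_pos: [469.9, 17.7, 116.5]
eef_rot: [[-0.996, 0.086, 0.001], [0.086, 0.996, 0.0], [-0.001, 0.0, -1.0]]
ft_force: [0.2, -0.9, -1.9]
finger_gap: 33.3
grip_force: 61.6
```

>>> step_arm(
  steps=[
    [0.0025,0.001,0,0,0,0,0],
    [0.0025,0.0025,0,0,0,0,0],
    [0.0025,0.0025,0,0,0,0,0],
    [0.0025,0.0025,0,0,0,0,0],
  ],
)

```text
time_s: 13.52
tcp_pos: [472.1, 19.5, 116.2]
eef_rot: [[-0.996, 0.087, -0.0], [0.087, 0.996, -0.001], [0.0, -0.001, -1.0]]
ft_force: [-1.0, -4.0, -2.8]
finger_gap: 33.3
grip_force: 60.9
```

>>> step_arm(
  steps=[
    [0,-0.002,0,0,0,0,0],
    [0,-0.004,0,0,0,0,0],
    [0,-0.005,0,0,0,0,0],
    [0,-0.005,0,0,0,0,0],
    [0,-0.005,0,0,0,0,0],
  ],
)

```text
time_s: 13.93
tcp_pos: [472.2, 16.2, 116.4]
eef_rot: [[-0.996, 0.084, 0.0], [0.084, 0.996, 0.001], [-0.0, 0.001, -1.0]]
ft_force: [-0.9, 4.9, -1.8]
finger_gap: 33.3
grip_force: 60.9
```

>>> step_arm(
  steps=[
    [0,0.001,0,0,0,0,0],
    [0,0.0025,0,0,0,0,0],
    [0,0.0025,0,0,0,0,0],
    [0,0.0025,0,0,0,0,0],
  ],
)

```text
time_s: 14.27
tcp_pos: [472.3, 17.4, 116.3]
eef_rot: [[-0.996, 0.086, 0.0], [0.086, 0.996, -0.0], [-0.0, -0.0, -1.0]]
ft_force: [-0.5, 1.6, -2.3]
finger_gap: 33.5
grip_force: 61.4
```

>>> step_arm(
  steps=[
    [-0.002,0.0005,0,0,0,0,0],
    [-0.003,0.0005,0,0,0,0,0],
    [-0.004,0.0005,0,0,0,0,0],
    [-0.004,0.0005,0,0,0,0,0],
  ],
)

```text
time_s: 14.6
tcp_pos: [468.2, 17.9, 116.4]
eef_rot: [[-0.996, 0.086, 0.0], [0.086, 0.996, -0.0], [-0.0, -0.0, -1.0]]
ft_force: [0.8, -1.1, -2.2]
finger_gap: 33.4
grip_force: 61.6
```

>>> step_arm(
  steps=[
    [-0.001,0,0,0,0,0,0],
    [-0.001,0,0,0,0,0,0],
    [-0.001,0,0,0,0,0,0],
  ],
)

```text
time_s: 14.85
tcp_pos: [468.0, 18.0, 116.5]
eef_rot: [[-0.996, 0.086, 0.002], [0.086, 0.996, -0.0], [-0.002, 0.0, -1.0]]
ft_force: [4.8, -1.3, -4.3]
finger_gap: 33.5
grip_force: 61.6
```

```bash
python3 m3.py w8; python3 m4.py w8
```

```text
[468.   18.1 116.5] [[-0.9963, 0.0858, 0.0016], [0.0858, 0.9963, -0.0001], [-0.0016, 0.0001, -1.0]] [ 6.29960845 -1.85271472 -4.21972199] [-0.240114   -0.99656002 -0.17199429] 33.61321805959898
8477
0 n 1018 y [-23.2  25.9] inner [-7.4  7.7] top z [-14.56 -14.54]
15 n 2189 y [-17.4  17.6] inner [-7.4  7.6] top z [-15.14 -15.06]
30 n 2423 y [-17.3  17.3] inner [-7.4  7.4] top z [-15.17 -15.16]
45 n 2847 y [-17.3  17.2] inner [-7.4  7.3] top z [-15.17 -15.15]
rear end x [np.float64(60.319840823936765), np.float64(60.43428709844757)]
```

>>> step_arm(
  steps=[
    [0.002,0,0,0,0,0,0],
    [0.0032,0,0,0,0,0,0],
    [0.0032,0,-0.002,0,0,0,0],
    [0.0032,0,-0.004,0,0,0,0],
    [0.0032,0,-0.006,0,0,0,0],
  ],
)

```text
time_s: 15.42
tcp_pos: [469.8, 18.3, 109.9]
eef_rot: [[-0.996, 0.085, -0.001], [0.085, 0.996, 0.0], [0.001, -0.0, -1.0]]
ft_force: [-0.2, -0.0, -1.9]
finger_gap: 33.6
grip_force: 61.6
```

>>> step_arm(
  steps=[
    [0,0,-0.002,0,0,0,0],
    [0,0,-0.004,0,0,0,0],
    [0,0,-0.006,0,0,0,0],
    [0,0,-0.008,0,0,0,0],
    [0,0,-0.009,0,0,0,0],
  ],
)

```text
time_s: 15.83
tcp_pos: [470.2, 18.2, 101.0]
eef_rot: [[-0.996, 0.086, -0.0], [0.086, 0.996, -0.0], [0.0, -0.0, -1.0]]
ft_force: [-0.1, -0.2, -1.4]
finger_gap: 33.7
grip_force: 61.6
```

>>> step_arm(
  steps=[
    [0,0,0,0,0,0,0],
    [0,0,-0.001,0,0,0,0],
    [0,0,-0.0015,0,0,0,0],
    [0,0,-0.002,0,0,0,0],
    [0,0,-0.002,0,0,0,0],
  ],
)

```text
time_s: 16.25
tcp_pos: [470.3, 18.2, 99.3]
eef_rot: [[-0.996, 0.085, -0.0], [0.085, 0.996, 0.0], [0.0, 0.0, -1.0]]
ft_force: [-0.4, 0.9, -3.1]
finger_gap: 33.7
grip_force: 61.6
```

Expected contact is at TCP z ≈ 97, so I'll creep down.

>>> step_arm(
  steps=[
    [0,0,-0.0005,0,0,0,0],
    [0,0,-0.001,0,0,0,0],
    [0,0,-0.0015,0,0,0,0],
    [0,0,-0.0015,0,0,0,0],
    [0,0,-0.0015,0,0,0,0],
  ],
)

```text
time_s: 16.67
tcp_pos: [470.3, 18.2, 97.8]
eef_rot: [[-0.996, 0.086, 0.0], [0.086, 0.996, 0.0], [-0.0, 0.0, -1.0]]
ft_force: [-0.6, 1.1, -0.7]
finger_gap: 33.3
grip_force: 61.7
```

>>> step_arm(
  steps=[
    [0,0,-0.0004,0,0,0,0],
    [0,0,-0.0008,0,0,0,0],
    [0,0,-0.0008,0,0,0,0],
    [0,0,-0.0008,0,0,0,0],
  ],
)

```text
time_s: 17.0
tcp_pos: [470.4, 18.2, 97.1]
eef_rot: [[-0.996, 0.086, 0.0], [0.086, 0.996, 0.0], [-0.0, 0.0, -1.0]]
ft_force: [-2.0, 1.1, 0.6]
finger_gap: 33.6
grip_force: 61.9
```

>>> step_arm(
  steps=[
    [0,-0.0002,-0.0003,0,0,0,0],
    [0,-0.0002,-0.0003,0,0,0,0],
    [0,-0.0002,-0.0003,0,0,0,0],
  ],
)

```text
time_s: 17.25
tcp_pos: [470.3, 18.1, 96.8]
eef_rot: [[-0.996, 0.085, 0.0], [0.085, 0.996, 0.0], [0.0, 0.0, -1.0]]
ft_force: [-2.1, 1.6, 2.2]
finger_gap: 33.0
grip_force: 62.1
```

```bash
python3 m3.py w9; python3 m4.py w9
python3 - <<'E'
from h import *
z=np.load("w9.npz");print("ring",z["R"]@[-126.65,0,39]+z["t"])
im,d,w=cloud("scene");u,v=271,203
cv2.imwrite("pics/s9.png",cv2.resize(im[v-45:v+45,u-50:u+50],None,fx=6,fy=6,interpolation=cv2.INTER_CUBIC))
E
```

```text
[470.3  18.1  96.8] [[-0.9964, 0.0853, -0.0], [0.0853, 0.9964, 0.0002], [0.0, 0.0001, -1.0]] [-2.71165681  1.2755966   3.50754322] [0.06223887 0.16255913 0.005688  ] 33.692633712605165
8463
0 n 1027 y [-23.4  25.8] inner [-7.4  7.7] top z [-14.52 -14.41]
15 n 2222 y [-17.3  17.6] inner [-7.4  7.6] top z [-14.9 -14.8]
30 n 2419 y [-17.3  17.4] inner [-7.4  7.4] top z [-14.8  -14.78]
45 n 2795 y [-17.3  17.2] inner [-7.4  7.2] top z [-14.62 -14.56]
rear end x [np.float64(60.32565617224766), np.float64(60.471653719986165)]
ring [596.49549201   7.30733618  57.76981294]
```

View pics/s9.png

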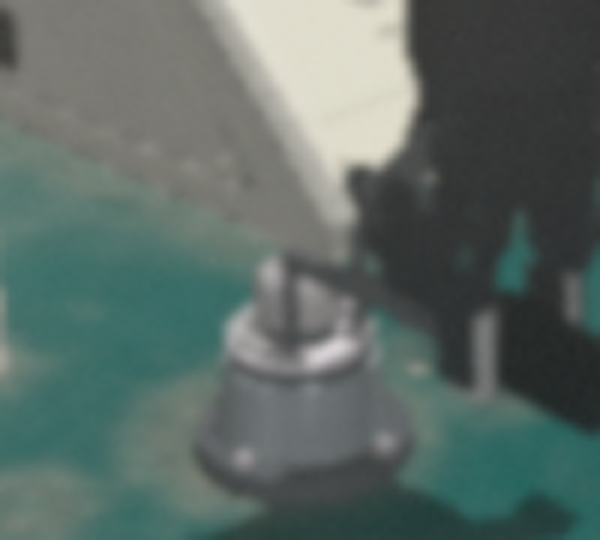

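The ring lies on the washer round the shaft, with the tips at (290,345) on the washer. The press is about 5 N with a slight pitch, so I'll ease it off a little.

>>> step_arm(
  steps=[
    [0,0,0.0004,0,0,0,0],
    [0,0,0.0004,0,0,0,0],
    [0,0,0.0004,0,0,0,0],
    [0,0,0.0004,0,0,0,0],
  ],
)

```text
time_s: 17.78
tcp_pos: [470.7, 17.9, 97.1]
eef_rot: [[-0.996, 0.086, 0.001], [0.086, 0.996, -0.0], [-0.001, 0.0, -1.0]]
ft_force: [-0.3, 0.6, 1.5]
finger_gap: 33.2
grip_force: 61.9
```

```bash
python3 m3.py w10; python3 m4.py w10
```

```text
[470.6  18.   97.1] [[-0.9963, 0.0854, 0.0005], [0.0854, 0.9963, -0.0], [-0.0005, 0.0, -1.0]] [0.27540516 1.05559041 1.28213285] [ 0.01364373 -0.26837676  0.01747096] 33.74583702945901
8467
0 n 1036 y [-23.2  26.1] inner [-7.4  7.7] top z [-14.53 -14.41]
15 n 2217 y [-17.4  17.5] inner [-7.4  7.6] top z [-14.96 -14.85]
30 n 2415 y [-17.3  17.3] inner [-7.4  7.4] top z [-14.84 -14.85]
45 n 2799 y [-17.4  17.2] inner [-7.4  7.2] top z [-14.74 -14.73]
rear end x [np.float64(60.28287557388752), np.float64(60.43016091919398)]
```

```bash
python3 -c "
from station import bot
print(bot.sign_off())"
```

```text
the job is handed in; nothing more can be done
None
```

I dipped the ring to within a few millimetres of the dish floor and lifted it out. It is now on the washer, spread and centred round the shaft with a push of about 3 N, with the pliers still held squeezed, and I handed the job in at about 18 s.

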